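# Rack the glass tray and snap the cover on

### The arm

A 6-joint arm with a two-finger parallel gripper is mounted at the origin on the work surface. World frame = base frame: x ahead of the robot, y to its left, z up, the work surface at z = 0. Lengths are in m, angles in rad, forces in N, time in s.
With the tool pointing down it reaches from about 0.375 to 0.9 m from the base axis. Payload 3.1 kg.
Tool frame: the origin (TCP) lies at the very end of the fingers, on their centre line; the grasp point (between the pads) lies 19 mm behind it; z points along the fingers, y is the line along which they close (so a half turn about z gives the same grasp; the last joint's range is limited). The gripper opens to 85 mm and grips with 20 to 120 N. Pads are 22 mm wide; open, the fingers measure 114 mm over their backs; the gripper's body (76 mm by 85 mm) begins 54 mm behind the grasp point. The pads swing forward as they close: fully open they stand 13 mm farther back than shut.
Start: joints at [-1.466, 0.527, 1.433, -0, 1.181, -0.178], TCP at [0.175, -0.6, 0.231] pointing down, gripper open.
Joint ranges: [-3.08, 3.08], [-0.75, 2.2], [0.22, 2.44], [-1.43, 4.57], [0, 2.65], [-2.85, 2.85]. Speed limits (rad/s): [2.79, 2.79, 3.14, 3.14, 3.14, 3.14].

### API

Orientations are given as a unit quaternion [x, y, z, w].
In Python, from station import sense, snapshot, camera_params, sign_off gives the robot as it stands.
- The arm moves only by the shell command python3 -m handwheel 'ROWS' [OPENING] [FORCE]. ROWS is JSON, a list that holds one entry, the list of rows, each a list of 4 numbers: the shift along the tool's x, y, z in units of 25 mm (1.0 is 25 mm), then the turn about the tool's z in units of 6 degrees (1.0 is 6 degrees). A call has 1 to 20 rows; each row shifts and turns the commanded pose from where the row before left it, along the tool's axes as they then stand; what a row does not reach is not made up. A row lasts 1/8 s, in which the tool goes at most 62.5 mm and 10.7 degrees, less where a joint would pass 70% of its speed; a pose out of reach is approached as far as the arm can. A call is refused whole if a number of a shift passes 1 or a number of a turn 1, either way. A call with a gripper value outside its range is refused whole. OPENING is the finger opening in mm, from 0 to 85.4, set as the call begins (- or left out, the last holds). The fingers move at their own pace and stop on an object; FORCE is the grip in N (left out, the last holds). Time passes only in rows, so rows that do not move let the fingers close. It gives the time, the measured TCP pose, the force, the opening and the grip force at its end, in the units of the state.
- sense(): the state, without advancing time (a new reading comes with each control period).
- snapshot(name): name is "scene" or "top"; returns (picture, depth): 400x640x3 uint8, red, green, blue; 400x640 float32, m along the optical axis (not along the pixel's ray), 0 where there is no reading.
- camera_params(name): a dict with "mtx" (3x3 intrinsics, pixels), "extrinsics" (4x4, takes a point from camera to world coordinates). Camera axes: x right, y up, looking along -z (the intrinsics and any distortion apply to the point x, -y, -z); pixel columns grow to the right and rows downward; lengths in m; the calibration is good to about 2 mm. A picture is of the moment at which its call begins. camera_params takes no time and is no camera call.
- sign_off(): hands the job in; it is judged then, once.
The state is a dict: "t": time; "q": joint angles; "qd": joint speeds; "tau": joint torques, N m; "tcp_pos": TCP position; "tool_rot": TCP orientation; "force": force on the tool from outside, world axes, zero at the start; "ft_torque": the same for the moment, N m; "finger_gap": opening from 0.0 (shut) to 1.0 (fully open); "gripper_force": force on a finger pad.
Only numpy, scipy, OpenCV 4.12 (cv2) and the standard library are available. Lean on these libraries where they do the work, as an engineer would, in place of code of your own. Each camera call takes 0.05 s, during which the arm holds its last target. There are 200 camera calls.

### The job

Slide the tray of cut glass, with its pieces still in it, fully home into the holder standing on the bench. Then put the clip cover over the open bay at the holder's mouth and press it down until it snaps past the catches and sits flush, and keep pressing: finish with the gripper still pushing the cover firmly down. Leave the bottle, the tape roll and the mug alone.

Things in the scene. Friction and masses are not known exactly. Their poses are not given: they have to be found in the camera images.
- holder: Grey box fixed to the bench, 150 long (x) x 122 wide (y) x 78 mm high; origin on the bench under its centre. No floor: the tray slides on the bench. Mouth at its -x end (x = -75 mm), +x points inwards. Side walls 10 thick, 72 high, 102 mm apart inside; back wall's inner face at x = 69 mm. A 6 mm roof (top 78 high) spans x = -15 to 75; the bay from x = -75 to -15 is open above
- tray_home (a point): Point on the holder, on the bench: where the tray's origin lies when the tray is fully home (tray against the back wall), holder axes
- cover_seat (a point): Point on the holder at x = -45 mm, 45 mm above the bench: where the cover's origin lies when the cover is fully seated, holder axes. The seated cover's axes agree with the holder's
- tray: Plywood tray 136 long (x) x 96 wide (y) x 22 mm high, walls and floor 4 mm, 0.2 to 0.42 kg; origin at the centre of its underside. Its +x end, the nose (corners cut 10 mm at 45 degrees), goes into the holder's mouth first, 3 mm play each side, sliding on the bench; home, its axes agree with the holder's. An upright handle stands near its -x end
- tray_handle (a point): Centre of the top of the tray's wooden handle, at x = -46 mm, 54 mm above the tray's underside. The handle is 30 long (x) x 12 mm thick (y): pinch it from above across y, fingertips above the 22 mm rim
- glass_long: Green glass piece 38 x 28 x 4 mm, lying loose in the tray; origin at the centre of its underside
- glass_square: Amber glass piece 30 x 30 x 4 mm, lying loose in the tray; origin at the centre of its underside
- glass_round: Round clear glass piece, 28 mm diameter, 4 mm thick, lying loose in the tray; origin at the centre of its underside
- cover: Aluminium clip cover, 0.12 kg, standing on the bench on its feet (z = 0); origin at foot level under its handle. Plate 6 mm thick, top at z = 33, from x = -39 to 27 mm, 122 mm wide (y); it lands on the holder's side walls, top flush with the roof (3 mm play at the roof's edge). A skirt 5 mm thick at the -x edge hangs to z = 0 and goes outside the mouth (4 mm play)
- cover_handle (a point): Centre of the top of the cover's handle rib, 57 mm above its origin. The rib is 40 long (x) x 14 thick (y) and 24 mm high on the plate: pinch it from above across y, fingertips just above the plate; press through the rib or on the plate
- catch_roller (a point): Resting centre of the roller in the holder's +y side wall: x = -45, y = 51, z = 60 mm in the holder. Its twin is at y = -51. Each steel roller is 12 mm in diameter, 36 mm long along x, stands 6 mm proud of the wall's inner face into the bay, is pushed inwards by a spring (5 N per mm) and can yield 9 mm outwards
- cover_clip (a point): Centre of the round bead (10 mm diameter, 34 long along x) on the +y clip leg's foot: y = 43.5, z = 5 mm in the cover; its twin at y = -43.5. The beads go inside the side walls and snap past under the rollers: they meet about 17 mm above the seat, the push peaks near 11 N some 14 mm above it, and from 10 to 3 mm the catches pull the cover down
- flux_bottle: Amber bottle, 48 mm diameter, 110 mm high, a bystander; origin at the centre of its underside
- tape_roll: Black roll of tape, 72 mm diameter, 22 mm high, a bystander; origin at the centre of its underside
- mug: White mug, 72 mm diameter, 85 mm high, a bystander; origin at the centre of its underside
Not all that is in view belongs to the job. What is shaped like the holder but orange is not meant.

How it is judged:
By the outcome, as a careful person would: the job done as asked, in the order asked, and still so for the second after the job is handed in, while the arm keeps its last pose, push and grip.
It also fails if it takes over 67 s, if anything falls off the work surface, if the arm or the gripper's body presses on something with over 40 N, if the wrist force passes 120 N, or if a joint passes its speed limit or range.

## Working session

There is one attempt and no reset: what is moved stays moved. The work goes in short steps, Python scripts to look and compute and a shell command to move; the robot and the scene stay as the last step left them, time stands still between calls to the robot, and variables do not carry over. Pictures are saved under pics/ and viewed, at most 10 in all, crops included, and the job is handed in when it is done.

```bash
mkdir -p pics; ls; python3 - <<'E'
from station import *
import cv2,numpy as np
s=sense();print(s['t'],s['tcp_pos'],s['tool_rot'],s['finger_gap'])
for n in('scene','top'):
    p,d=snapshot(n);cv2.imwrite(f'pics/{n}0.png',p[:,:,::-1]);np.save(f'pics/{n}0.npy',d)
    c=camera_params(n);print(n,{k:np.round(v,4).tolist() if not isinstance(v,str) else v for k,v in c.items()})
E
```

```text
pics
0.0 [ 0.17496187 -0.59925979  0.23031703] [ 9.89949599e-01  1.41416319e-01  4.98807751e-05 -1.10138656e-03] 0.9994028215443793
scene {'mtx': [[436.3747, 0.0, 318.0605], [0.0, 436.3747, 188.1841], [0.0, 0.0, 1.0]], 'extrinsics': [[-0.7988, -0.5153, 0.3105, 0.8929], [0.6015, -0.6936, 0.3964, 0.4351], [0.0111, 0.5034, 0.864, 1.0993], [0.0, 0.0, 0.0, 1.0]]}
top {'mtx': [[466.1015, 0.0, 319.4867], [0.0, 466.1015, 201.5348], [0.0, 0.0, 1.0]], 'extrinsics': [[0.0034, 0.9955, -0.0944, 0.4035], [-1.0, 0.0038, 0.004, -0.0571], [0.0043, 0.0944, 0.9955, 1.5034], [0.0, 0.0, 0.0, 1.0]]}
```

View pics/scene0.png

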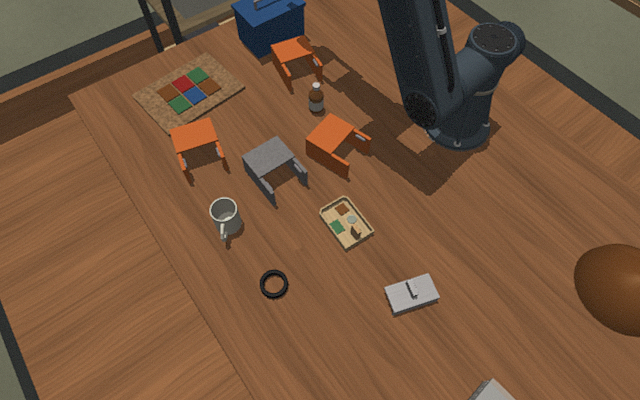

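View pics/top0.png

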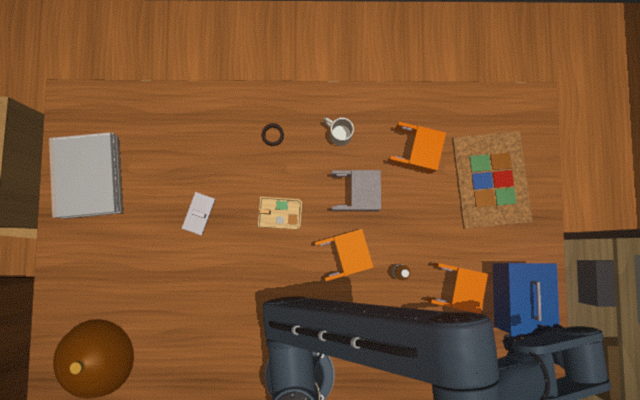

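The scene view shows the grey holder at (275,168), the tray at (347,222), the cover at (412,293). There are three orange look-alikes at (197,145), (297,55) and (338,140). In the top view the grey holder is at (357,190) with its mouth to the left (+y world), the tray is at (280,213) and the cover at (198,213). The grey one is meant, because the task rules out orange. I'll enlarge both views and fit the depth clouds.

```bash
cat > h.py <<'E'
import numpy as np,cv2
from station import *
def cloud(n,d):
    c=camera_params(n);K=c['mtx'];E=c['extrinsics'];v,u=np.mgrid[0:400,0:640]
    P=np.stack([(u-K[0,2])/K[0,0]*d,-(v-K[1,2])/K[1,1]*d,-d],-1)
    return P@E[:3,:3].T+E[:3,3]
def onplane(n,uv,z):
    c=camera_params(n);K=c['mtx'];E=c['extrinsics']
    r=E[:3,:3]@np.array([(uv[0]-K[0,2])/K[0,0],-(uv[1]-K[1,2])/K[1,1],-1]);return E[:3,3]+r*(z-E[2,3])/r[2]
def tri(a,b):
    A=[];B=[]
    for n,uv in(('scene',a),('top',b)):
        o=camera_params(n)['extrinsics'][:3,3];r=onplane(n,uv,0)-o;r/=np.linalg.norm(r)
        M=np.eye(3)-np.outer(r,r);A.append(M);B.append(M@o)
    return np.linalg.lstsq(np.vstack(A),np.hstack(B),rcond=None)[0]
E
python3 - <<'E'
from h import *
boxes={'scene':dict(holder=(238,132,312,205),tray=(312,190,380,255),cover=(380,268,445,320)),'top':dict(holder=(325,163,390,218),tray=(250,190,308,236),cover=(175,185,220,240))}
for n in boxes:
    d=np.load(f'pics/{n}0.npy');W=cloud(n,d)
    for k,(a,b,c,e) in boxes[n].items():
        P=W[b:e,a:c].reshape(-1,3);P=P[(d[b:e,a:c].ravel()>0)]
        print(n,k,'hist',np.histogram(P[:,2],bins=[-.02,-.005,.005,.012,.018,.025,.03,.036,.045,.05,.056,.062,.07,.076,.082,.1])[0])
        lo,hi={'holder':(.073,.085),'tray':(.012,.028),'cover':(.026,.04)}[k]
        Q=P[(P[:,2]>lo)&(P[:,2]<hi)]
        r=cv2.minAreaRect((Q[:,:2]*1000).astype(np.float32));print('  ',len(Q),r,Q[:,2].mean())
    im=cv2.imread(f'pics/{n}0.png')
    c=im[130:320,235:450] if n=='scene' else im[160:245,175:395]
    f=3 if n=='scene' else 3.6
    cv2.imwrite(f'pics/{n}c.png',cv2.resize(c,None,fx=f,fy=f,interpolation=cv2.INTER_CUBIC))
E
```

```text
scene holder hist [  19 3307  143   52   66   43   51   74   46   43   47  123  279 1040
   46]
   1278 ((534.9290161132812, -171.6501007080078), (151.95370483398438, 206.49179077148438), 89.19559478759766) 0.07827090118908982
scene tray hist [  13 3131  738  121  276   35   10   14   10   40   14    0    0    0
    0]
   428 ((506.8046875, 67.06267547607422), (138.57229614257812, 97.61512756347656), 86.77079772949219) 0.019942513565084773
scene cover hist [   2 1938   58   25   28   61  993  146    8   37   69    2    0    0
    0]
   1182 ((502.5218200683594, 324.5621643066406), (67.4740982055664, 125.00575256347656), 70.59989166259766) 0.033459362528900014
top holder hist [ 248 1819   73    6    0    5   31   19    1    7   14  107  535  640
   54]
   1055 ((576.8067016601562, -175.6591339111328), (122.02500915527344, 148.8553009033203), 0.05657344311475754) 0.07732400878949365
top tray hist [ 221 1840  347   63  127   15    3    5    9   20    7    0    0    0
    0]
   205 ((508.5450439453125, 64.15522766113281), (136.78433227539062, 96.20591735839844), 86.35966491699219) 0.019913604011836925
top cover hist [ 257 1346   38    0   20  255  427   59    2   27   30    1    0    0
    0]
   711 ((504.7101135253906, 320.4911193847656), (67.98375701904297, 121.78228759765625), 70.77195739746094) 0.031647366356898174
```

View pics/scenec.png

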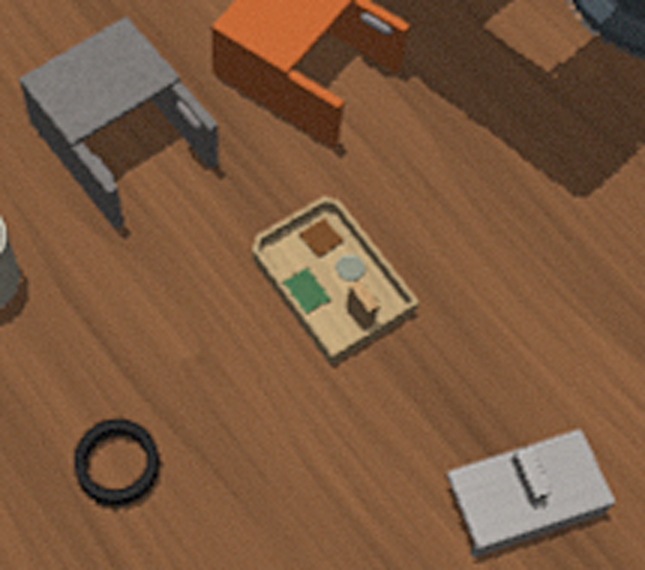

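View pics/topc.png

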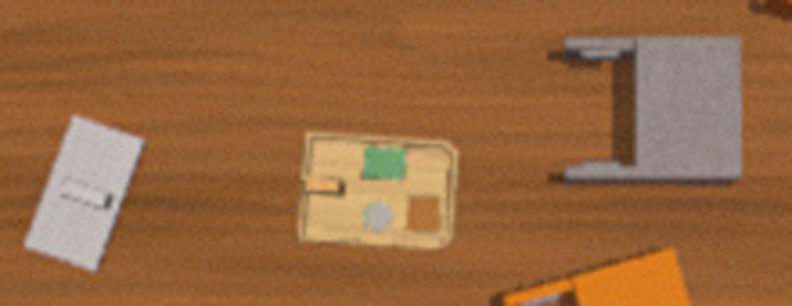

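```bash
python3 - <<'E'
from h import *
for n,(a,b,c,e) in dict(scene=(238,132,312,205),top=(325,163,390,218)).items():
    d=np.load(f'pics/{n}0.npy');W=cloud(n,d)[b:e,a:c].reshape(-1,3);im=cv2.imread(f'pics/{n}0.png')[b:e,a:c].reshape(-1,3).astype(int)
    m=(np.ptp(im,axis=1)<30)&(d[b:e,a:c].ravel()>0)
    for lo,hi in((.066,.085),(.0755,.083)):
        Q=W[m&(W[:,2]>lo)&(W[:,2]<hi)];print(n,'holder',len(Q),cv2.minAreaRect((Q[:,:2]*1000).astype(np.float32)))
for n,B in dict(scene=dict(tray=(312,190,380,255),cover=(380,268,445,320)),top=dict(tray=(250,190,308,236),cover=(175,185,220,240))).items():
    d=np.load(f'pics/{n}0.npy');W=cloud(n,d)
    for k,(a,b,c,e) in B.items():
        P=W[b:e,a:c].reshape(-1,3);Q=P[(P[:,2]>.048)&(P[:,2]<.07)];print(n,k,len(Q),'handle',Q.mean(0),cv2.minAreaRect((Q[:,:2]*1000).astype(np.float32)))
print('tri tray handle',tri((235+366/3,130+297/3),(175+325/3.6,160+185/3.6)))
print('tri cover rib',tri((235+531/3,130+474/3),(175+86/3.6,160+193/3.6)))
print('tri holder roof corner',tri((235+125/3,130+20/3),(175+740/3.6,160+180/3.6)))
E
```

```text
scene holder 1359 ((575.8734130859375, -172.2000732421875), (153.30601501464844, 123.56266021728516), 89.96835327148438)
scene holder 1079 ((576.8246459960938, -173.74343872070312), (147.88023376464844, 122.20243835449219), 89.40196990966797)
top holder 1242 ((575.734619140625, -175.7297821044922), (149.15867614746094, 119.77200317382812), 89.97576904296875)
top holder 725 ((575.0816650390625, -175.36434936523438), (118.57546997070312, 148.2622833251953), 0.05657343566417694)
scene tray 57 handle [0.51031974 0.11419369 0.0540176 ] ((509.8365478515625, 113.3302001953125), (30.096364974975586, 12.956883430480957), 87.36822509765625)
scene cover 113 handle [0.50203889 0.3190675  0.05639036] ((501.2200012207031, 318.881591796875), (39.738670349121094, 15.611776351928711), 72.14431762695312)
top tray 33 handle [0.51156204 0.10896106 0.05275602] ((511.541015625, 109.24708557128906), (28.662200927734375, 11.396221160888672), 82.0827407836914)
top cover 59 handle [0.50253599 0.31408535 0.0556986 ] ((502.5898132324219, 315.0360107421875), (41.19260025024414, 13.669862747192383), 71.76869201660156)
tri tray handle [0.50788079 0.10983866 0.04205905]
tri cover rib [0.50091351 0.31653783 0.04479517]
tri holder roof corner [ 0.51399756 -0.25168737  0.06599273]
```

The enlarged crops show the grey holder with its mouth facing world +y. The tray's cut corners point at it, with the handle at the far end. The rib and skirt show that the cover's +x also points roughly -y. The depth heights (54, 56 and 78 mm) match the text. Measured positions: tray handle (0.511, 0.1115) at yaw 86.6, cover rib (0.502, 0.317), holder (0.576, -0.174) at axis -90 degrees.

```bash
python3 -m handwheel '[[[0,0,0,-1],[0,0,0,-1],[0,0,0,-1],[0,0,0,-1],[0,0,0,-1],[0,0,0,-1],[0,0,0,-1],[0,0,0,-1],[0,0,0,-1],[0,0,0,-1],[0,0,0,-1],[0,0,0,-0.72],[0.5,1,0,0],[1,1,0,0],[1,1,0,0],[1,1,0,0],[1,1,0,0],[1,1,0,0],[1,1,0,0],[1,1,0,0]]]' 50 40
python3 -m handwheel '[[[1,1,0,0],[1,1,0,0],[1,1,0,0],[1,0.7,0,0],[1,0,0,0],[1,0,0,0],[1,0,0,0],[1,0,0,0],[1,0,0,0],[1,0,0,0],[1,0,0,0],[1,0,0,0],[1,0,0,0],[1,0,0,0],[1,0,0,0],[1,0,0,0],[1,0,0,0],[1,0,0,0],[1,0,0,0],[1,0,0,0]]]'
```

```text
t: 2.6
tcp_pos: [0.3865, -0.4236, 0.2309]
tool_rot: [0.728, 0.686, 0.0, -0.0]
force: [0.5, -0.2, 0.4]
finger_gap: 0.591
gripper_force: 0.0
t: 5.1
tcp_pos: [0.5072, 0.07, 0.2315]
tool_rot: [0.728, 0.686, -0.0, 0.0]
force: [0.4, 0.8, -0.3]
finger_gap: 0.585
gripper_force: 0.0
```

```bash
python3 -m handwheel '[[[1,0.05,0,0],[0.66,0,0,0],[0,0,0,0],[0,0,1,0],[0,0,1,0],[0,0,1,0],[0,0,1,0],[0,0,1,0],[0,0,1,0],[0,0,1,0],[0,0,0.6,0],[0,0,0.5,0],[0,0,0,0]]]'
python3 - <<'E'
from h import *
s=sense();print(s['tcp_pos'],s['force'])
p,d=snapshot('scene');cv2.imwrite('pics/g1.png',cv2.resize(p[170:280,290:420,::-1],None,fx=4,fy=4,interpolation=2))
E
```

```text
t: 6.72
tcp_pos: [0.5114, 0.11, 0.0283]
tool_rot: [0.728, 0.686, -0.0, -0.0]
force: [0.7, 0.1, -0.6]
finger_gap: 0.586
gripper_force: 0.0
[0.51144769 0.1099757  0.0282896 ] [ 0.74653963  0.14053713 -0.61621866]
```

View pics/g1.png

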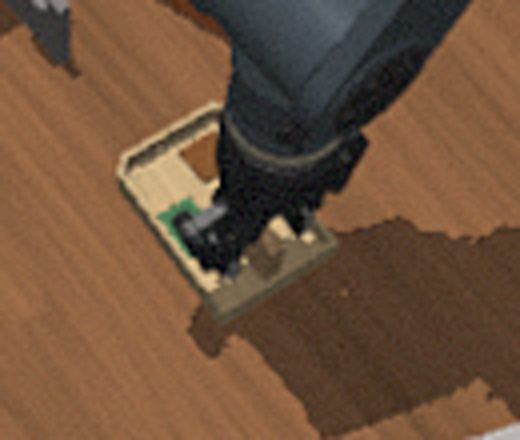

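The open fingers straddle the handle: the tips are at crop (215,255) and (305,220), with the handle at (270,250) between them and the rim below. I'll close on it.

```bash
python3 -m handwheel '[[[0,0,0,0],[0,0,0,0],[0,0,0,0],[0,0,0,0],[0,0,0,0],[0,0,0,0]]]' 0 50
```

```text
t: 7.52
tcp_pos: [0.5118, 0.1103, 0.0296]
tool_rot: [0.728, 0.686, 0.0, 0.0]
force: [-1.6, -0.5, 5.1]
finger_gap: 0.127
gripper_force: 50.3
```

```bash
python3 -m handwheel '[[[0,0,0,-0.2],[0,0,0,-0.37],[-0.2,0.2,0,0],[-0.4,0.3,0,0],[-0.5,0.4,0,0],[-0.5,0.4,0,0],[-0.5,0.4,0,0],[-0.5,0.4,0,0],[-0.4,0.3,0,0],[-0.2,0.18,0,0],[0,0,0,0],[0,0,0,0]]]'
python3 - <<'E'
from h import *
s=sense();print(s['tcp_pos'],s['tool_rot'],s['force'])
for n,(a,b,c,e) in dict(scene=(238,132,350,270),top=(240,150,390,240)).items():
    p,d=snapshot(n);W=cloud(n,d)[b:e,a:c].reshape(-1,3);im=p[b:e,a:c].reshape(-1,3).astype(int)
    ok=d[b:e,a:c].ravel()>0
    m=ok&(W[:,2]>.013)&(W[:,2]<.028)&(im[:,0]-im[:,2]>35)&(im.sum(1)>330)&(W[:,1]>-.095)
    Q=W[m];print(n,'tray',len(Q),cv2.minAreaRect((Q[:,:2]*1000).astype(np.float32)),np.percentile(Q[:,0],[1,99]),np.percentile(Q[:,1],[1,99]))
    m=ok&(np.ptp(im,axis=1)<30)&(W[:,2]>.066)&(W[:,2]<.085)&(W[:,1]<-.09)
    Q=W[m];print(n,'holder',len(Q),cv2.minAreaRect((Q[:,:2]*1000).astype(np.float32)))
    q=p[145:235,235:395] if n=='top' else p[135:245,230:360]
    cv2.imwrite(f'pics/a_{n}.png',cv2.resize(q[:,:,::-1],None,fx=5,fy=5,interpolation=2))
E
```

```text
t: 9.02
tcp_pos: [0.5758, 0.0304, 0.0296]
tool_rot: [0.707, 0.707, -0.0, -0.0]
force: [-1.6, 0.8, 6.0]
finger_gap: 0.13
gripper_force: 50.4
[0.57577124 0.03041516 0.0296032 ] [ 7.07321670e-01  7.06891735e-01 -9.39212266e-05 -3.47789055e-04] [-1.58882411  0.75867371  6.02901263]
scene tray 101 ((580.4459228515625, -24.78441619873047), (95.01515197753906, 118.02363586425781), 4.8104472160339355) [0.52988494 0.62375279] [-0.08194613  0.03425967]
scene holder 1304 ((625.669189453125, -173.19281005859375), (152.99649047851562, 219.78424072265625), 89.08521270751953)
top tray 113 ((576.4910278320312, -45.43858337402344), (94.35781860351562, 76.78148651123047), 0.04089652746915817) [0.52942782 0.62326426] [-0.08383478 -0.00760151]
top holder 1233 ((575.6889038085938, -175.60894775390625), (148.7821044921875, 119.61805725097656), 89.92095947265625)
```

View pics/a_scene.png

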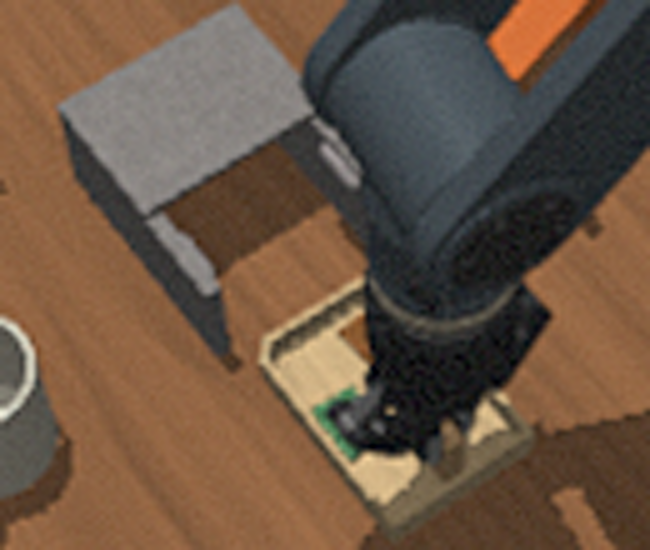

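View pics/a_top.png

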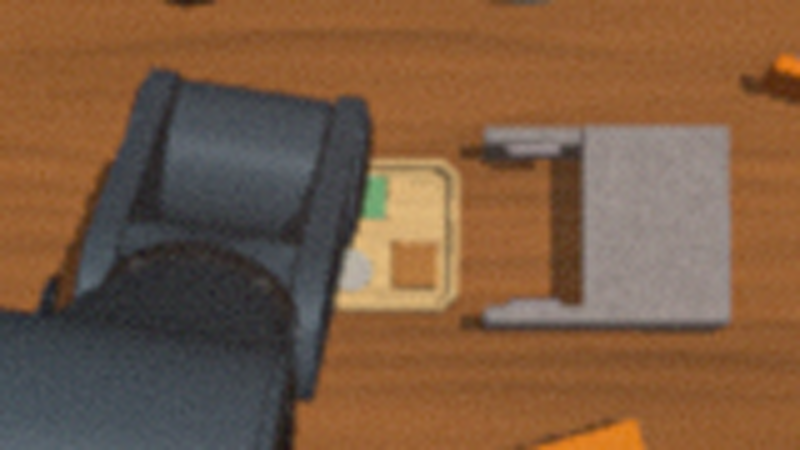

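Both views show the tray nose squared up before the mouth. Top view: nose at crop col 460, mouth at col 485, and lateral error under 1 mm. All three glass pieces are still in the tray.

```bash
python3 -m handwheel '[[[-0.2,0,0,0],[-0.4,0,0,0],[-0.4,0,0,0],[-0.4,0,0,0],[-0.4,0,0,0],[-0.4,0,0,0]]]'
python3 -m handwheel '[[[-0.4,0,0,0],[-0.4,0,0,0],[-0.4,0,0,0],[-0.4,0,0,0],[-0.4,0,0,0],[-0.4,0,0,0],[-0.4,0,0,0],[-0.4,0,0,0],[-0.2,0,0,0],[0,0,0,0]]]'
```

```text
t: 9.88
tcp_pos: [0.5766, -0.0241, 0.0296]
tool_rot: [0.707, 0.707, 0.001, -0.0]
force: [-0.2, 5.0, 5.7]
finger_gap: 0.132
gripper_force: 50.3
t: 11.12
tcp_pos: [0.5765, -0.1097, 0.0296]
tool_rot: [0.707, 0.707, 0.0, 0.0]
force: [-0.3, 2.2, 6.1]
finger_gap: 0.121
gripper_force: 50.3
```

```bash
python3 -m handwheel '[[[-0.2,0,0,0],[-0.2,0,0,0],[-0.2,0,0,0],[-0.1,0,0,0],[-0.04,0,0,0],[0,0,0,0]]]'
python3 -m handwheel '[[[-0.05,0,0,0],[-0.05,0,0,0],[0,0,0,0]]]'
```

```text
t: 11.88
tcp_pos: [0.5763, -0.1272, 0.0296]
tool_rot: [0.707, 0.707, 0.001, -0.0]
force: [-1.0, 4.8, 6.1]
finger_gap: 0.128
gripper_force: 50.4
t: 12.25
tcp_pos: [0.5763, -0.1296, 0.0296]
tool_rot: [0.707, 0.707, 0.001, -0.0]
force: [-0.5, 4.0, 5.7]
finger_gap: 0.13
gripper_force: 50.4
```

```bash
python3 -m handwheel '[[[-0.06,0,0,0],[0,0,0,0]]]'; python3 -m handwheel '[[[-0.06,0,0,0],[0,0,0,0]]]';python3 -m handwheel '[[[-0.06,0,0,0],[0,0,0,0]]]' | sed -n 2,4p
```

```text
t: 12.5
tcp_pos: [0.5761, -0.1297, 0.0296]
tool_rot: [0.707, 0.707, 0.001, -0.001]
force: [0.8, 7.8, 7.0]
finger_gap: 0.128
gripper_force: 50.5
t: 12.75
tcp_pos: [0.5757, -0.1298, 0.0296]
tool_rot: [0.707, 0.707, 0.001, -0.002]
force: [0.5, 13.2, 7.9]
finger_gap: 0.126
gripper_force: 50.7
tcp_pos: [0.5755, -0.1299, 0.0296]
tool_rot: [0.707, 0.707, 0.002, -0.003]
force: [1.4, 16.6, 9.0]
```

The wall contact came at -0.1297, which matches the expected -0.129. I'll ease the push, release narrowly (the bay is only 102 mm wide), and lift.

```bash
python3 -m handwheel '[[[0.1,0,0,0],[0,0,0,0]]]'
python3 -m handwheel '[[[0,0,0,0],[0,0,0,0],[0,0,0,0],[0,0,0,0],[0,0,-0.4,0],[0,0,-1,0],[0,0,-1,0],[0,0,-1,0],[0,0,-1,0],[0,0,-1,0],[0,0,-1,0],[0,0,-1,0]]]' 30
python3 - <<'E'
from h import *
s=sense();print(s['tcp_pos'],s['force'])
p,d=snapshot('scene');cv2.imwrite('pics/b_scene.png',p[:,:,::-1]);W=cloud('scene',d)[132:245,238:330].reshape(-1,3)
Q=W[(W[:,2]>.044)&(W[:,2]<.058)&(abs(W[:,0]-.576)<.03)&(abs(W[:,1]+.13)<.035)];print(len(Q),Q.mean(0) if len(Q) else 0)
cv2.imwrite('pics/b.png',cv2.resize(p[125:245,230:360,::-1],None,fx=4,fy=4,interpolation=2))
E
```

```text
t: 13.25
tcp_pos: [0.5755, -0.1299, 0.0296]
tool_rot: [0.707, 0.707, 0.001, -0.002]
force: [-0.2, 9.1, 7.6]
finger_gap: 0.132
gripper_force: 50.7
t: 14.75
tcp_pos: [0.5761, -0.1328, 0.2154]
tool_rot: [0.707, 0.707, 0.0, 0.0]
force: [-0.9, -0.5, -0.5]
finger_gap: 0.353
gripper_force: 0.0
[ 0.57607009 -0.13279978  0.21538379] [-0.87927459 -0.50922446 -0.46035703]
50 [ 0.5765397  -0.12471403  0.05285067]
```

View pics/b.png

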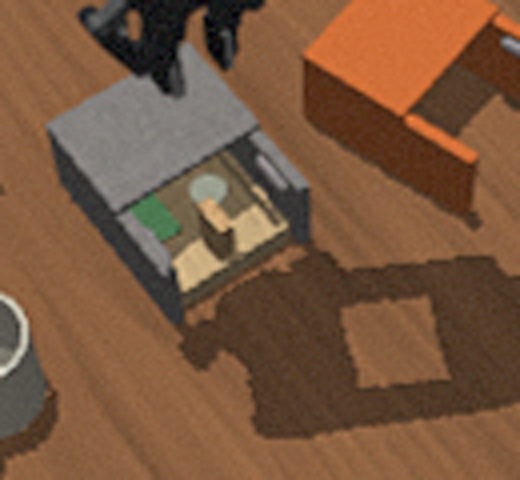

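The tray is home: its handle is at crop (215,215) in the bay, the green and round pieces are visible inside, and the amber piece is under the roof. The gripper is clear. Next is the cover.

```bash
python3 -m handwheel '[[[0.5,0,0,0],[1,-0.5,0,0],[1,-0.5,0,0],[1,-0.5,0,0],[1,-0.5,0,0],[1,-0.5,0,0],[1,-0.46,0,0],[1,0,0,0],[1,0,0,0],[1,0,0,0],[1,0,0,0],[1,0,0,0],[1,0,0,0],[1,0,0,0],[1,0,0,0],[1,0,0,0],[1,0,0,0],[1,0,0,0],[0.5,0,0,0],[0,0,0,0]]]' 50
python3 -m handwheel '[[[0,0,0,0.6],[0,0,0,0.9],[0,0,0,0.9],[0,0,0,0.8],[0,0,0,0],[0,0,0,0]]]'
```

```text
t: 17.3
tcp_pos: [0.5014, 0.3178, 0.2133]
tool_rot: [0.707, 0.708, -0.001, -0.0]
force: [-0.8, 0.5, 0.1]
finger_gap: 0.589
gripper_force: 0.0
t: 18.05
tcp_pos: [0.5022, 0.3166, 0.2137]
tool_rot: [0.815, 0.579, -0.0, 0.0]
force: [-0.4, -0.7, -0.7]
finger_gap: 0.585
gripper_force: 0.0
```

```bash
python3 -m handwheel '[[[0,0,1,0],[0,0,1,0],[0,0,1,0],[0,0,1,0],[0,0,1,0],[0,0,1,0],[0,0,0.5,0],[0,0,0.4,0],[0,0,0,0]]]'
python3 -m handwheel '[[[0,0,0,0],[0,0,0,0],[0,0,0,0],[0,0,0,0],[0,0,0,0],[0,0,0,0]]]' 0 60
```

```text
t: 19.18
tcp_pos: [0.5021, 0.3171, 0.041]
tool_rot: [0.815, 0.579, -0.0, -0.0]
force: [0.0, 0.3, 0.6]
finger_gap: 0.581
gripper_force: 0.0
t: 19.92
tcp_pos: [0.5027, 0.3173, 0.0423]
tool_rot: [0.815, 0.579, 0.001, 0.0]
force: [-0.1, -1.0, 6.1]
finger_gap: 0.143
gripper_force: 60.7
```

```bash
python3 -m handwheel '[[[0,0,0,0],[0,0,0,0],[0,0,0.16,0],[0,0,0,0]]]' 35
python3 -m handwheel '[[[0,0,0,0],[0,0,0,0],[0,0,0,0],[0,0,0,0],[0,0,0,0]]]' 0 80
python3 -m handwheel '[[[0,0,-0.4,0],[0,0,-0.8,0],[0,0,-0.8,0],[0,0,0,0],[0,0,0,0]]]'
```

```text
t: 20.42
tcp_pos: [0.5018, 0.317, 0.0367]
tool_rot: [0.815, 0.579, -0.001, -0.0]
force: [-0.0, 0.1, 0.7]
finger_gap: 0.412
gripper_force: 0.0
t: 21.05
tcp_pos: [0.5023, 0.3172, 0.0374]
tool_rot: [0.815, 0.579, 0.0, 0.0]
force: [-0.9, -0.2, 0.4]
finger_gap: 0.139
gripper_force: 79.4
t: 21.68
tcp_pos: [0.5018, 0.3171, 0.087]
tool_rot: [0.815, 0.579, -0.0, -0.0]
force: [0.0, 0.2, -2.2]
finger_gap: 0.143
gripper_force: 79.2
```

```bash
python3 -m handwheel '[[[0,0,-1,0],[0,0,-1,-0.6],[0,0,-1,-0.9],[0,0,-0.5,-0.9],[0,0,0,-0.8],[0,0,0,0]]]'
python3 -m handwheel '[[[-0.5,0,0,0],[-1,0.5,0,0],[-1,0.5,0,0],[-1,0.5,0,0],[-1,0.5,0,0],[-1,0.5,0,0],[-1,0.47,0,0],[-1,0,0,0],[-1,0,0,0],[-1,0,0,0],[-1,0,0,0],[-1,0,0,0],[-1,0,0,0],[-1,0,0,0],[-1,0,0,0],[-1,0,0,0],[-1,0,0,0],[-0.9,0,0,0],[-0.4,0,0,0],[0,0,0,0]]]'
python3 -m handwheel '[[[0,0,0.5,0],[0,0,0.5,0],[0,0,0.4,0],[0,0,0,0],[0,0,0,0]]]'
python3 - <<'E'
from h import *
s=sense();print(s['tcp_pos'],s['tool_rot'],s['force'])
z0=s['tcp_pos'][2]-.0374+.033
for n,(a,b,c,e) in dict(scene=(225,110,350,270),top=(290,130,395,250)).items():
    p,d=snapshot(n);W=cloud(n,d)[b:e,a:c].reshape(-1,3);im=p[b:e,a:c].reshape(-1,3).astype(int)
    ok=(d[b:e,a:c].ravel()>0)&(np.ptp(im,axis=1)<35)&(im.sum(1)>240)
    Q=W[ok&(abs(W[:,2]-z0)<.007)&(abs(W[:,1]+.13)<.09)&(abs(W[:,0]-.576)<.1)]
    print(n,z0,len(Q))
    if len(Q)>3: print(cv2.minAreaRect((Q[:,:2]*1000).astype(np.float32)),np.percentile(Q,[1,99],axis=0),Q[:,2].mean())
    q=p[100:240,220:360]
    if n=='scene':cv2.imwrite('pics/c.png',cv2.resize(q[:,:,::-1],None,fx=4,fy=4,interpolation=2));np.save('pics/c.npy',d);cv2.imwrite('pics/cfull.png',p[:,:,::-1])
E
```

```text
t: 22.42
tcp_pos: [0.5016, 0.3169, 0.1739]
tool_rot: [0.707, 0.707, -0.001, -0.0]
force: [-0.4, -1.0, -1.1]
finger_gap: 0.145
gripper_force: 79.1
t: 24.92
tcp_pos: [0.5763, -0.1284, 0.1747]
tool_rot: [0.708, 0.707, 0.0, -0.0]
force: [-0.4, -0.4, -2.2]
finger_gap: 0.139
gripper_force: 79.0
t: 25.55
tcp_pos: [0.5767, -0.1277, 0.1398]
tool_rot: [0.707, 0.707, 0.0, 0.0]
force: [-0.1, -0.9, -1.6]
finger_gap: 0.143
gripper_force: 79.0
[ 0.57670899 -0.12772507  0.13978487] [7.07028366e-01 7.07185183e-01 3.78707559e-05 7.84044639e-05] [-0.07068222 -0.86749315 -1.59205432]
scene 0.13538487191848247 753
((577.0608520507812, -120.35763549804688), (123.11796569824219, 66.64207458496094), 0.2391136884689331) [[ 0.51684147 -0.1517767   0.13105374]
 [ 0.63759763 -0.08794656  0.14034261]] 0.13593414531332204
top 0.13538487191848247 86
((561.816162109375, -122.65985107421875), (87.04728698730469, 30.250181198120117), 58.49761962890625) [[ 0.5346923  -0.15587654  0.12952111]
 [ 0.5944388  -0.09341455  0.13997237]] 0.13431757222675716
```

View pics/c.png

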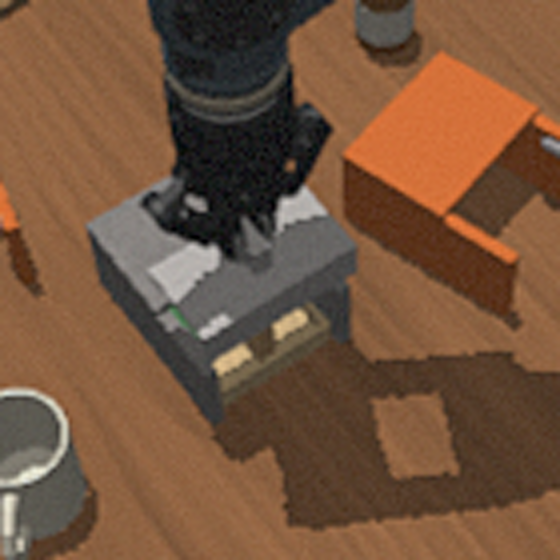

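The cover hangs square over the bay (plate at crop (225,255), skirt outside the mouth). The scene-frame fit gives under 1 mm sideways and about 1 mm inward still to go. I'll lower in stages with force checks.

```bash
python3 -m handwheel '[[[-0.03,-0.02,0.3,0],[0,0,0.4,0],[0,0,0.3,0],[0,0,0.2,0],[0,0,0,0]]]'
python3 -m handwheel '[[[0,0,0.2,0],[0,0,0.15,0],[0,0,0,0]]]'
```

```text
t: 26.28
tcp_pos: [0.5757, -0.1284, 0.1091]
tool_rot: [0.707, 0.707, -0.0, -0.001]
force: [-0.2, 0.2, -1.2]
finger_gap: 0.142
gripper_force: 79.0
t: 26.65
tcp_pos: [0.5758, -0.1284, 0.1008]
tool_rot: [0.707, 0.707, -0.0, -0.0]
force: [-0.3, 0.1, -1.4]
finger_gap: 0.143
gripper_force: 79.1
```

Free so far, with the feet about 18 mm above the seat. Next is the press past the rollers.

```bash
python3 -m handwheel '[[[0,0,0.1,0],[0,0,0.1,0],[0,0,0,0]]]';python3 -m handwheel '[[[0,0,0.1,0],[0,0,0.1,0],[0,0,0.1,0],[0,0,0,0]]]'
```

```text
t: 27.02
tcp_pos: [0.576, -0.1285, 0.0974]
tool_rot: [0.707, 0.707, 0.0, 0.0]
force: [-3.0, 1.0, 7.2]
finger_gap: 0.142
gripper_force: 80.3
t: 27.52
tcp_pos: [0.5756, -0.1285, 0.087]
tool_rot: [0.707, 0.707, -0.0, -0.001]
force: [0.6, -0.5, -10.8]
finger_gap: 0.142
gripper_force: 78.0
```

It peaked and is now being pulled down, so it has snapped past. I'll press to the seat and build up force.

```bash
python3 -m handwheel '[[[0,0,0.1,0],[0,0,0.1,0],[0,0,0.1,0],[0,0,0,0]]]';python3 -m handwheel '[[[0,0,0.1,0],[0,0,0.1,0],[0,0,0.1,0],[0,0,0,0],[0,0,0,0]]]'
```

```text
t: 28.02
tcp_pos: [0.5766, -0.1287, 0.0824]
tool_rot: [0.707, 0.707, 0.0, 0.001]
force: [-0.7, 0.6, 4.8]
finger_gap: 0.141
gripper_force: 80.0
t: 28.65
tcp_pos: [0.5767, -0.1287, 0.0822]
tool_rot: [0.707, 0.707, 0.001, 0.002]
force: [-11.9, 4.0, 48.4]
finger_gap: 0.143
gripper_force: 86.3
```

```bash
python3 -m handwheel '[[[0,0,-0.09,0],[0,0,0,0],[0,0,0,0],[0,0,0,0]]]'
python3 - <<'E'
from h import *
p,d=snapshot('scene');W=cloud('scene',d)[110:240,225:330].reshape(-1,3)
for nm,y0,y1 in(('cover',-.155,-.095),('roof',-.245,-.165)):
    Q=W[(W[:,2]>.06)&(W[:,2]<.09)&(W[:,1]>y0)&(W[:,1]<y1)&(abs(W[:,0]-.576)<.055)]
    for sd in(-1,1):
        S=Q[(Q[:,0]-.576)*sd>.03];print(nm,sd,len(S),np.median(S[:,2]) if len(S) else None)
cv2.imwrite('pics/f.png',cv2.resize(p[100:240,220:360,::-1],None,fx=4,fy=4,interpolation=2))
E
```

```text
t: 29.15
tcp_pos: [0.5767, -0.1287, 0.0823]
tool_rot: [0.707, 0.707, 0.001, 0.002]
force: [-10.1, 3.6, 35.2]
finger_gap: 0.141
gripper_force: 84.5
cover -1 132 0.07833454753663383
cover 1 170 0.07864482396858852
roof -1 0 None
roof 1 181 0.07838636363380069
```

View pics/f.png

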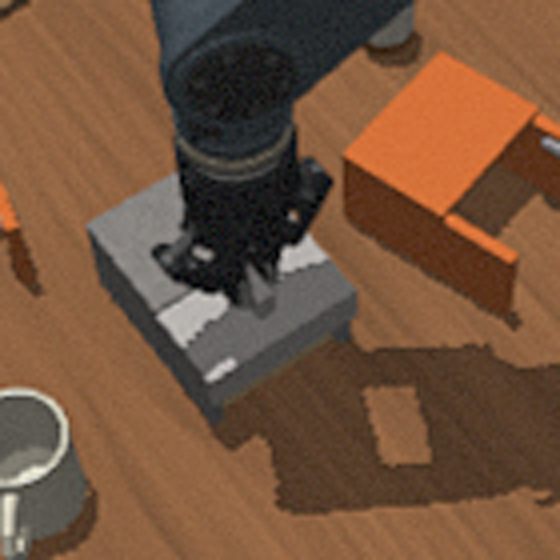

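The picture shows the cover seated flush with the roof (plate at crop (255,315), heights 78.3 and 78.6 mm against 78.4 mm for the roof). The push is steady at 35 N.

```bash
python3 -c "from station import *;print(sign_off())"
```

```text
the job is handed in; nothing more can be done
None
```

The job is handed in at about 29 s: the tray is home in the grey holder with its glass, and the cover is snapped in flush with the gripper still pressing it down at about 35 N; the bottle, tape roll and mug were not touched.

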